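# Nip a bottle in the bench caliper

### The job

Stand the tallest of the three small white-capped bottles in the row behind the bench caliper upright between its jaws, in front of the pad on the fixed jaw, and let go of it. Then move the caliper's sliding jaw by its thumb grip until the bottle is nipped lightly but definitely between jaw and pad, without pressing so hard that the jaw leans out of square, and leave it closed like that. Do not disturb the other bottles or the dishes.

Things in the scene. Friction and masses are not known exactly. Their poses are not given: they have to be found in the camera images.
- gauge: Bench caliper fixed to the bench. Grey base plate 140 x 270 mm, 6 mm thick; origin at bench height, plate spans x -75 to +65, y +-135 mm. Its y axis is the sliding direction; the jaws reach to its -x, the robot's side. Steel beam with scale at x +35 mm, 24 mm wide, top at z 22 mm. Fixed jaw: dark steel block at the -y end, 25 mm thick, x -55 to +53 mm, top at z 36 mm
- fixed_face (a point): Point on the fixed jaw's bare face, 21.5 mm above the bench; axes as the caliper's, the face looks to +y. Here a steel pad (34 mm wide along x, 24 mm high, centred on this point) is mounted on an adjusting screw: the pad's face stands 6 to 26 mm out from the bare face, set differently each time and not measured. It does not give when pressed
- nest (a point): Centre of the place where the bottle should be stood, on the top of the plate (6 mm above the bench), in front of the pad: 70 mm in +y from the fixed jaw's bare face, 57 mm in -x from the beam's centre line. Axes as the caliper's. A bottle standing here has 25 mm or more free on every side while the jaw is open as at the start
- carriage (a joint): Sliding carriage on the beam: opening in m from the fixed jaw's bare face (not the pad) to the moving jaw's face; smaller is more closed. It starts 0.115 to 0.135 open. It drags with about 1 N (and 8 N per m/s) and stays where it is left
- thumb_grip (a point): Grasp point of the thumb grip, an upright black ribbed fin on top of the carriage: 14 mm thick along the sliding direction (the caliper's y), 26 mm wide across it, from z 34 mm (top of the carriage) to z 75 mm above the bench. This point is at z 58 mm, 42 mm in +y behind the moving jaw's face. Axes as the caliper's
- moving_jaw: Moving jaw on the carriage: dark steel bar 108 x 16 mm, top z 36 mm. Origin on the beam's centre line, in the jaw's face, at bench height; axes as the caliper's while square; its face (y = 0, x -90 to +18 mm) looks to -y. A spring pivot at the origin holds it square: a push at the nest leans it 0.004 rad per N. A nip of 3 to 8 N on the bottle is right; much above 10 N leans it too far
- bottle_middle (a point): Middle of the bottle to be nipped, the tallest of three small round white bottles with white caps: body about 38 mm in diameter, straight-sided to about 45 mm height, 82 mm high over the cap, 40 to 85 g. This point is on its axis, 41 mm above its underside; z up. At the start it stands on the bench behind the caliper, anywhere in a row of three
- bottle_mid_size: Bystander: white bottle with white cap, 36 mm in diameter, 70 mm high; origin at the centre of its underside. Stands in the same row; leave it
- bottle_small: Bystander: white bottle with white cap, 31 mm in diameter, 58 mm high; origin at the centre of its underside. Stands in the same row; leave it
- dishes: Bystander: two stacked culture dishes, 59 mm in diameter, 30 mm high; origin at the centre of the underside; leave them
Not all that is in view belongs to the job. What is shaped like the part that bears bottle_middle but blue or yellow is not meant.

How it is judged:
On the way, in this order (a step that is already met when the one before it is completed fails the run):
1. the bottle stands upright on the caliper's plate between the jaws, in front of the pad, let go (x of bottle_middle in the frame of gauge between -0.04 and -0.004 m and y of bottle_middle in the frame of gauge above -0.085 m and y of bottle_middle in the frame of moving_jaw below -0.017 m and height (world z) of bottle_middle below 0.05 m and angle between bottle_middle's own z axis and vertical below 0.1 rad and contact force between the fingers and bottle below 0.05 N), for 0.2 s.
2. the moving jaw presses on the bottle with more than 1 N, the fingers not touching the bottle (contact force between moving_jaw and bottle above 1 N and contact force between the fingers and bottle below 0.05 N and linear speed of bottle below 0.004 m/s), for 0.3 s.
At the end, for the whole second after the job is handed in: The tallest bottle stands upright (within 0.06 rad) and at rest on the caliper's plate, its axis within 18 mm of the pad's middle along the caliper's x and up against the pad; the moving jaw is at rest, still pressing on the bottle with over 0.3 N and square within 0.03 rad (x of bottle_middle in the frame of gauge between -0.04 and -0.004 m and y of bottle_middle in the frame of gauge below -0.055 m and height (world z) of bottle_middle below 0.05 m and angle between bottle_middle's own z axis and vertical below 0.06 rad and angle between the x axis of moving_jaw and the x axis of gauge, either way round below 0.03 rad and linear speed of bottle below 0.01 m/s and velocity of joint carriage between -0.005 and 0.005 m/s and contact force between moving_jaw and bottle above 0.3 N); the robot touches nothing.
It fails at once if the moving jaw leans more than 0.05 rad out of square (angle between the x axis of moving_jaw and the x axis of gauge, either way round above 0.05 rad).
It fails at once if the moving jaw presses on the bottle with more than 15 N (contact force between moving_jaw and bottle above 15 N).
It fails at once if the bottle is let go in the air, more than 13 mm above the plate (height (world z) of bottle_middle above 0.06 m and contact force between anything else and bottle below 0.01 N).
It fails at once if another bottle or the dishes are moved by more than 15 mm or tipped (distance of any of bottle_mid_size, bottle_small, dishes from where it was at the start of the episode above 0.015 m or angle between any of bottle_mid_size, bottle_small's own z axis and vertical above 0.3 rad).
It also fails if it takes over 58 s, if anything falls off the work surface, if the arm or the gripper's body presses on something with over 40 N, if the wrist force passes 120 N, or if a joint passes its speed limit or range.

### The arm

A 6-joint arm with a two-finger parallel gripper is mounted at the origin on a cart in front of the work surface, level with it; the furniture and walls round the work are solid. World frame = base frame: x ahead of the robot, y to its left, z up, the work surface at z = 0. Lengths are in m, angles in rad, forces in N, time in s.
With the tool pointing down it reaches from about 0.35 to 0.875 m from the base axis. Payload 15.5 kg.
Tool frame: the origin (TCP) lies on the centre line of the jaws, within the pads' length; the fingertips stand 11 mm ahead of it and the grasp point (between the pads) lies 8 mm behind it; z points along the fingers, y is the line along which they close (so a half turn about z gives the same grasp; the last joint's range is limited). The gripper opens to 85 mm and grips with 20 to 120 N. Pads are 22 mm wide; open, the fingers measure 114 mm over their backs; the gripper's body (76 mm by 85 mm) begins 54 mm behind the grasp point. The pads swing forward as they close: fully open they stand 13 mm farther back than shut.
Start: joints at [-1.31, 0.494, 1.345, -0, 1.302, -0.096], TCP at [0.218, -0.586, 0.242] pointing down, gripper open.
Joint ranges: [-2.91, 2.91], [-0.82, 2.16], [0.22, 2.67], [-1.22, 4.37], [0.12, 2.79], [-3.08, 3.08]. Speed limits (rad/s): [1.89, 1.89, 2.57, 3.01, 3.01, 3.01].

### API

Orientations are given as a unit quaternion [x, y, z, w].
In Python, from bench import robot gives the robot as it stands.
- The arm moves only by the tool drive_tool, never from a script. Its argument "plan" is a list of rows, each a list of 5 numbers: the opening, from 0 (shut) to 1 (fully open), then the shift along the world's x, y, z normalised to -1 to 1, where 1 is 0.75 m, then the turn about the world's z normalised to -1 to 1, where 1 is 1.5 rad. In form: [[hand, x, y, z, spin], ...]. A call has 1 to 20 rows; each row shifts and turns the commanded pose from where the row before left it; what a row does not reach is not made up. A row lasts 1/8 s, in which the tool goes at most 62.5 mm and 10.7 degrees, less where a joint would pass 70% of its speed; a pose out of reach is approached as far as the arm can. A call with a number of a shift or a turn outside -1 to 1 is refused whole. A call with a gripper value outside its range is refused whole. The fingers move at their own pace and stop on an object; the grip force is fixed at half the most. Time passes only in rows, so rows that do not move let the fingers close. It gives the time, the measured TCP pose, the force, the opening and the grip force at its end, in the units of the state.
- robot.get_state(): the state, without advancing time (a new reading comes with each control period).
- robot.snapshot(name): name is "scene" or "top" or "wrist"; returns a dict with "color" (480x640x3 uint8, red, green, blue), "camera_matrix" (3x3 intrinsics, pixels), "position" and "attitude" of the camera in the world. Camera axes: x right, y down, z forward; pixel columns grow to the right and rows downward; lengths in m; the calibration is good to about 2 mm. A picture is of the moment at which its call begins. There is no depth.
- robot.sign_off(): hands the job in; it is judged then, once.
The state is a dict: "time": time; "joints": joint angles; "qvel": joint speeds; "effort": joint torques, N m; "tool_pos": TCP position; "tool_rot": TCP orientation; "contact_force": force on the tool from outside, world axes, zero at the start; "wrist_torque": the same for the moment, N m; "grip_width": finger opening in m; "gripper_force": force on a finger pad.
Only numpy, scipy, OpenCV 4.12 (cv2) and the standard library are available. Lean on these libraries where they do the work, as an engineer would, in place of code of your own. Each camera call takes 0.05 s, during which the arm holds its last target. There are 200 camera calls.

## Working session

There is one attempt and no reset: what is moved stays moved. The work goes in short steps, Python scripts to look and compute and a tool call to move; the robot and the scene stay as the last step left them, time stands still between calls to the robot, and variables do not carry over. Pictures are saved under pics/ and viewed, at most 12 in all, crops included, and the job is handed in when it is done.

Besides the shell and the picture viewer there is one more tool, called as name(argument=value, ...), one argument or row to a line, values as JSON. drive_tool: Moves the arm, as the interface text tells. Scaled input: -1 to 1 covers 0.75 m each way for a shift and 1.5 rad each way for a turn. Its arguments: {"type":"object","properties":{"plan":{"type":"array"}},"required":["plan"]}

```bash
mkdir -p pics
cat > h.py <<'E'
import numpy as np, cv2, pickle
from scipy.spatial.transform import Rotation as R
from bench import robot
def snap(name,tag):
    s=robot.snapshot(name); cv2.imwrite(f'pics/{tag}.png',s['color'][:,:,::-1])
    pickle.dump(s,open(f'pics/{tag}.pkl','wb')); return s
def load(tag): return pickle.load(open(f'pics/{tag}.pkl','rb'))
def cam(s):
    A=np.array(s['attitude'],float); M=A if A.shape==(3,3) else R.from_quat(A).as_matrix()
    return np.array(s['camera_matrix']),np.array(s['position']),M
def onz(s,uv,z):
    K,p,M=cam(s); d=M@np.linalg.solve(K,[uv[0],uv[1],1]); return p+d*(z-p[2])/d[2]
def tri(l):
    A=np.zeros((3,3));b=np.zeros(3)
    for s,uv in l:
        K,p,M=cam(s); d=M@np.linalg.solve(K,[uv[0],uv[1],1]); d/=np.linalg.norm(d)
        P=np.eye(3)-np.outer(d,d); A+=P;b+=P@p
    return np.linalg.solve(A,b)
def proj(s,X):
    K,p,M=cam(s); c=K@(M.T@(np.array(X)-p)); return c[:2]/c[2]
E
python3 - <<'E'
from h import *
for n in('top','scene'):
    s=snap(n,n+'0'); print(n,s['position'],s['attitude'],s['camera_matrix'])
st=robot.get_state(); print(st)
E
```

```text
top [0.49254806 0.02192348 0.8950513 ] [ 0.70938576 -0.70271118  0.03629611 -0.04063779] [[433.1737816    0.         320.04340776]
 [  0.         433.1737816  238.55631651]
 [  0.           0.           1.        ]]
scene [0.22367644 0.68288066 0.46440582] [-0.23215663  0.82488248 -0.4990878   0.12877714] [[501.97621358   0.         325.19109801]
 [  0.         501.97621358 244.77105956]
 [  0.           0.           1.        ]]
{'time': 0.1, 'joints': array([-1.30951598e+00,  4.94116098e-01,  1.34605591e+00, -5.02549511e-06,
        1.30249472e+00, -9.55586302e-02]), 'qvel': array([-0.00037972, -0.00073439, -0.00168191, -0.00026895,  0.00041367,
       -0.00091513]), 'effort': array([ 3.00717475e-03, -8.83585739e+01, -3.84562290e+01, -4.29784704e-04,
        5.22867311e-03, -5.88030019e-06]), 'tool_pos': array([ 0.21820973, -0.58534625,  0.24176744]), 'tool_rot': array([ 9.84125161e-01,  1.77475008e-01, -4.68625041e-05, -5.34992506e-04]), 'contact_force': array([0.26691868, 0.0675985 , 0.29739606]), 'wrist_torque': array([-0.01059354,  0.01400647,  0.00088495]), 'gripper_force': 0.0, 'grip_width': 0.08548111173295553}
```

View pics/top0.png

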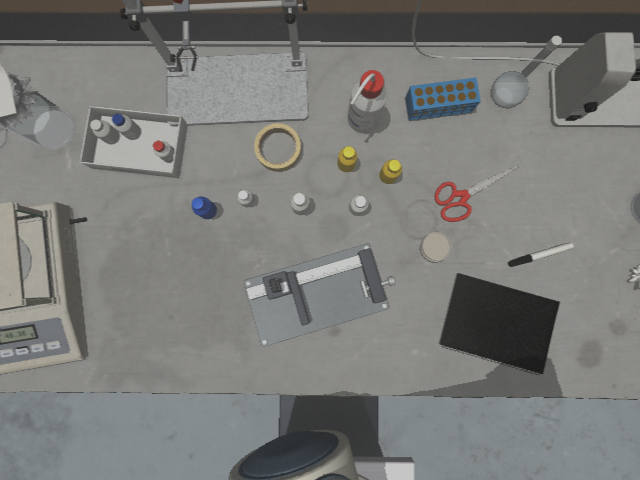

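View pics/scene0.png

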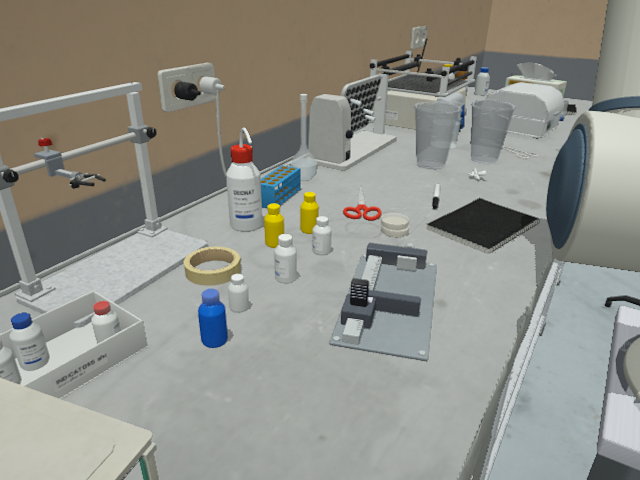

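The top view shows the caliper at about (245–390, 245–345) with the fixed jaw on the right. The white bottles are at (245,198), (300,202) and (360,204). In the scene view they stand at (238,292), (285,257) and (321,235), and the middle one looks tallest. I'll zoom in to get precise pixels.

Run:
```python
from h import *
a=cv2.imread('pics/top0.png')[185:350,230:405]; cv2.imwrite('pics/topc.png',cv2.resize(a,None,fx=3.6,fy=3.6,interpolation=2))
a=cv2.imread('pics/scene0.png')[180:365,220:450]; cv2.imwrite('pics/scenec.png',cv2.resize(a,None,fx=3.2,fy=3.2,interpolation=2))
```

```text
(no output)
```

View pics/topc.png

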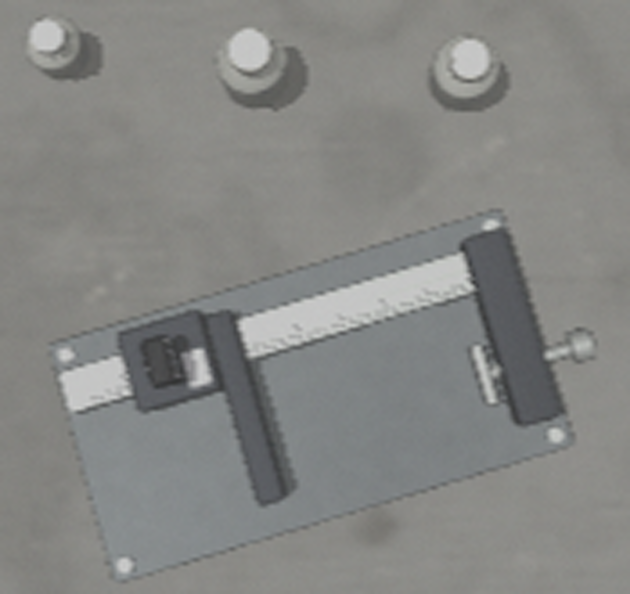

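View pics/scenec.png

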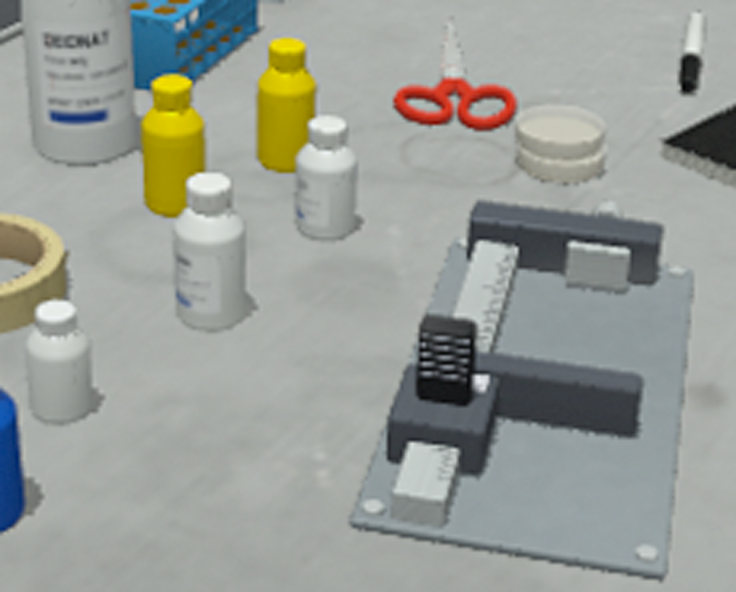

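The top crop shows the cap tops at (249,50), (470,58) and (47,37), and the plate corners at (50,345), (495,210), (572,444) and (118,580). The scene crop shows the matching cap tops at (209,183), (328,124) and (56,309). The jaw, pad and fin are clear in both crops. Next I'll triangulate and fit the gauge pose.

```bash
cat > fit.py <<'E'
from h import *
from scipy.optimize import least_squares
T,S=load('top0'),load('scene0')
t=lambda u,v:np.array([(u+.5)/3.6+229.5,(v+.5)/3.6+184.5]); s=lambda u,v:np.array([(u+.5)/3.2+219.5,(v+.5)/3.2+179.5])
print('caps')
for a,b in [((249,50),(209,183)),((470,58),(328,124)),((47,37),(56,309))]: print(tri([(T,t(*a)),(S,s(*b))]))
print('fin top',tri([(T,t(160,362)),(S,s(449,325))]))
print('pad top',tri([(T,t(481,374)),(S,s(600,248))]))
# gauge-frame points (x,y,z), view, pixel
mj=.0
obs=[((-.075,.135,.006),T,t(118,580)),((.065,.135,.006),T,t(50,345)),((.065,-.135,.006),T,t(495,210)),((-.075,-.135,.006),T,t(572,444)),
((-.075,.135,.006),S,s(664,577)),((.065,.135,.006),S,s(352,522)),((-.075,-.135,.006),S,s(692,268))]
def f(p):
    c,n=np.cos(p[3]),np.sin(p[3]); r=[]
    for X,V,uv in obs: r+=list(proj(V,[p[0]+c*X[0]-n*X[1],p[1]+n*X[0]+c*X[1],p[2]+X[2]])-uv)
    return r
o=least_squares(f,[.45,0,0,.28]); p=o.x; print('gauge x y z yaw',p,'res',np.round(o.fun,1))
c,n=np.cos(p[3]),np.sin(p[3])
W=lambda x,y,z=0:np.array([p[0]+c*x-n*y,p[1]+n*x+c*y,z])
def G(w): d=np.array(w)[:2]-p[:2]; return np.array([c*d[0]+n*d[1],-n*d[0]+c*d[1]])
if __name__=='__main__':
    print('fixed jaw top -x,+y edge corners',G(onz(T,t(517,424),.036)),G(onz(T,t(463,243),.036)))
    print('pad face top mid',G(onz(T,t(484,376),.0335)))
    print('mov jaw face tips',G(onz(T,t(276,502),.036)), G(onz(T,t(293,491),.036)),G(onz(T,t(235,315),.036)))
    print('fin',G(onz(T,t(160,362),.075)),'dish',onz(T,(435,246),.03))
E
python3 fit.py
```

```text
caps
[0.65863577 0.06896675 0.08013127]
[ 0.65737806 -0.0495508   0.06839644]
[0.6699391  0.18121519 0.05700295]
fin top [0.49355245 0.11369204 0.07191121]
pad top [ 0.48777804 -0.05884321  0.03267163]
gauge x y z yaw [ 0.48123478  0.03725929 -0.00350293  0.30300176] res [-0.8  0.9 -0.7 -0.5  1.2 -0.8  0.5 -0.3  0.7 -0.4 -0.6  0.2  0.1  1.1]
fixed jaw top -x,+y edge corners [-0.05338084 -0.10402436] [ 0.04953322 -0.10536076]
pad face top mid [-0.02347922 -0.09482487]
mov jaw face tips [-0.05558275  0.03371936] [-0.05261123  0.02320005] [0.04792189 0.02637761]
fin [0.03385607 0.06887728] dish [ 0.57417506 -0.20259773  0.03      ]
```

The measured cap heights of 80, 68 and 57 mm match the given 82, 70 and 58 mm, so the middle bottle at (0.659, 0.069) is the tallest. The gauge is at (0.481, 0.037) with yaw 0.303, the pad stands about 10 mm out, and the opening is about 0.128 m. I'll move above the bottle with the fingers closing along the gauge's x.

drive_tool(
  plan=[
    [1,0.0367,0.0545,-0.005,0.0632],
    [1,0.0367,0.0545,-0.005,0.0632],
    [1,0.0367,0.0545,-0.005,0.0632],
    [1,0.0367,0.0545,-0.005,0.0632],
    [1,0.0367,0.0545,-0.005,0.0632],
    [1,0.0367,0.0545,-0.005,0.0632],
    [1,0.0367,0.0545,-0.005,0.0632],
    [1,0.0367,0.0545,-0.005,0.0632],
    [1,0.0367,0.0545,-0.005,0.0632],
    [1,0.0367,0.0545,-0.005,0.0632],
    [1,0.0367,0.0545,-0.005,0.0632],
    [1,0.0367,0.0545,-0.005,0.0632],
    [1,0.0367,0.0545,-0.005,0.0632],
    [1,0.0367,0.0545,-0.005,0.0632],
    [1,0.0367,0.0545,-0.005,0.0632],
    [1,0.0367,0.0545,-0.005,0.0632],
    [1,0,0,0,0],
    [1,0,0,0,0],
  ],
)

```text
time: 2.35
tool_pos: [0.6583, 0.0682, 0.1818]
tool_rot: [0.592, 0.806, -0.0, -0.0]
contact_force: [-0.6, 0.2, 0.7]
grip_width: 0.0858
gripper_force: 0.0
```

Run:
```python
from h import *
s=snap('wrist','w1'); st=robot.get_state(); q=R.from_quat(st['tool_rot']).as_matrix(); print(st['tool_pos'],q.round(3),st['joints'].round(2)); print(s['position'])
for X in [(.6586,.069,.082),(.6586,.069,0)]: print(proj(s,X))
```

```text
[0.65817929 0.0677541  0.18204671] [[-0.297  0.955 -0.001]
 [ 0.955  0.297 -0.   ]
 [ 0.    -0.001 -1.   ]] [ 0.01  0.6   1.32 -0.    1.22 -0.29]
[0.63694407 0.13787732 0.31425101]
[317.13948205 245.94414564]
[317.08000985 218.9835968 ]
```

View pics/w1.png

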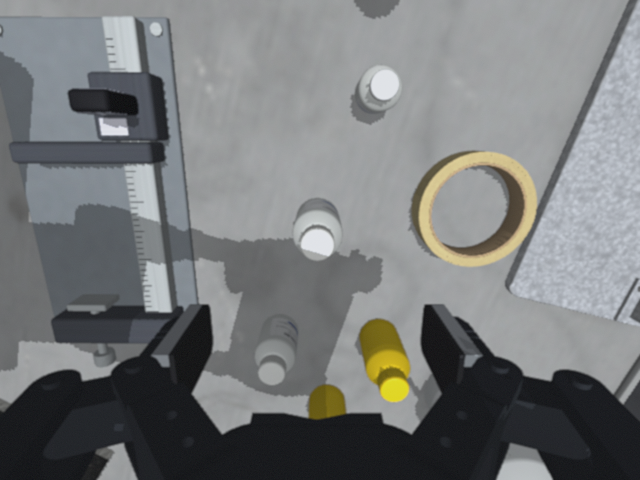

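The wrist view shows the cap at (317,243) against a predicted (317,246), so the estimate is within 2 mm. Both fingers are clear of the neighbouring bottles. I'll descend and grip.

drive_tool(
  plan=[
    [1,0,0.0036,-0.04,0],
    [1,0,0,-0.04,0],
    [1,0,0,-0.04,0],
    [1,0,0,-0.04,0],
    [1,0,0,-0.03,0],
    [1,0,0,-0.01,0],
    [1,0,0,0,0],
    [1,0,0,0,0],
    [0,0,0,0,0],
    [0,0,0,0,0],
    [0,0,0,0,0],
    [0,0,0,0,0],
    [0,0,0,0,0],
    [0,0,0,0,0],
    [0,0,0,0,0],
    [0,0,0,0,0],
  ],
)

```text
time: 4.4
tool_pos: [0.6588, 0.0711, 0.0328]
tool_rot: [0.592, 0.806, 0.0, 0.0]
contact_force: [-2.6, -0.7, 7.1]
grip_width: 0.0363
gripper_force: 59.8
```

drive_tool(
  plan=[
    [0,0,0,0.0267,0],
    [0,0,0,0.04,0],
    [0,0,0,0.04,0],
    [0,0,0,0.04,0],
    [0,-0.0418,-0.0164,0,0],
    [0,-0.0418,-0.0164,0,0],
    [0,-0.0418,-0.0164,0,0],
    [0,-0.0418,-0.0164,0,0],
    [0,-0.0418,-0.0164,0,0],
    [0,-0.0418,-0.0164,0,0],
    [0,0,0,0,0],
    [0,0,0,0,0],
    [0,0,0,0,0],
  ],
)

```text
time: 6.02
tool_pos: [0.4716, -0.0026, 0.1426]
tool_rot: [0.592, 0.806, 0.0, 0.0]
contact_force: [-0.4, 0.1, -0.3]
grip_width: 0.0359
gripper_force: 60.0
```

Run:
```python
from h import *
st=robot.get_state(); print(st['tool_pos'],st['contact_force'])
a=snap('wrist','w2')['color']; b=snap('scene','s2')['color'][150:390,220:540]; c=snap('top','t2')['color'][180:420,200:520]
f=lambda i:cv2.resize(i,(400,300),interpolation=2)
cv2.imwrite('pics/m2.png',np.vstack([np.hstack([f(a),f(b)]),np.hstack([f(c),f(c)*0])])[:,:,::-1])
```

```text
[ 0.47162078 -0.0025714   0.14262885] [-0.42741105  0.07811657 -0.29330628]
```

View pics/m2.png

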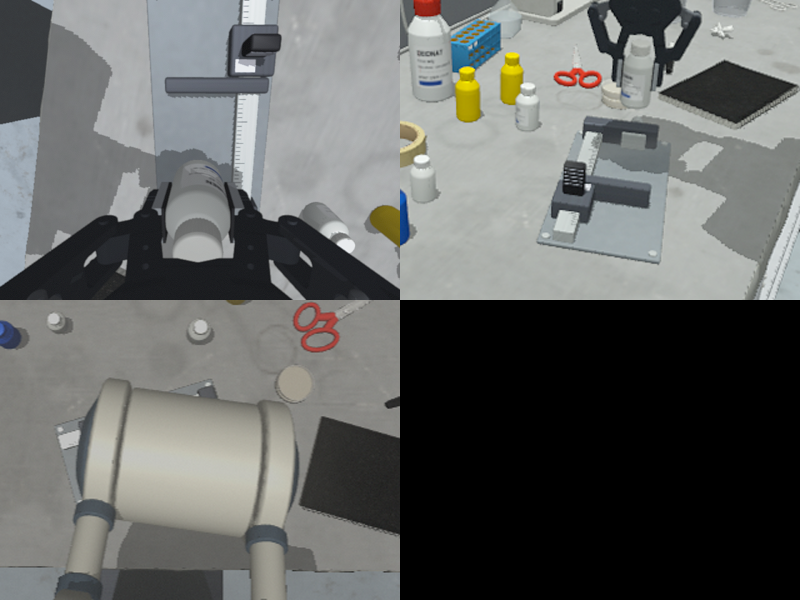

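The pictures show the bottle held upright with the plate free below it. I'll lower it to just above the plate.

drive_tool(
  plan=[
    [0,0,0,-0.03,0],
    [0,0,0,-0.04,0],
    [0,0,0,-0.04,0],
    [0,0,0,-0.02,0],
    [0,0,0,-0.006,0],
    [0,0,0,0,0],
    [0,0,0,0,0],
    [0,0,0,0,0],
  ],
)

```text
time: 7.18
tool_pos: [0.4709, -0.0028, 0.0408]
tool_rot: [0.592, 0.806, 0.0, 0.0]
contact_force: [-0.5, 0.1, -0.3]
grip_width: 0.0361
gripper_force: 60.0
```

drive_tool(
  plan=[
    [0,0,0,-0.0013,0],
    [0,0,0,0,0],
    [0,0,0,0,0],
  ],
)

```text
time: 7.55
tool_pos: [0.4706, -0.0028, 0.0393]
tool_rot: [0.592, 0.806, -0.0, -0.0]
contact_force: [-0.0, 0.0, -1.5]
grip_width: 0.0358
gripper_force: 60.0
```

drive_tool(
  plan=[
    [0,0,0,-0.0007,0],
    [0,0,0,0,0],
    [0,0,0,0,0],
  ],
)

```text
time: 7.92
tool_pos: [0.4706, -0.0027, 0.0388]
tool_rot: [0.592, 0.806, -0.0, -0.0]
contact_force: [-1.1, 0.0, 0.9]
grip_width: 0.0357
gripper_force: 60.3
```

drive_tool(
  plan=[
    [0,0,0,-0.0007,0],
    [0,0,0,0,0],
    [0,0,0,0,0],
  ],
)

```text
time: 8.3
tool_pos: [0.4706, -0.0027, 0.0387]
tool_rot: [0.592, 0.806, 0.0, 0.0]
contact_force: [-2.6, -0.1, 14.5]
grip_width: 0.0362
gripper_force: 61.9
```

The bottle is down on the plate. I'll release it and rise straight up.

drive_tool(
  plan=[
    [0.75,0,0,0,0],
    [0.75,0,0,0,0],
    [0.75,0,0,0,0],
    [0.75,0,0,0,0],
    [0.75,0,0,0,0],
    [0.75,0,0,0.02,0],
    [0.75,0,0,0.03,0],
    [0.75,0,0,0.04,0],
    [0.75,0,0,0.04,0],
    [0.75,0,0,0.04,0],
    [0.75,0,0,0.03,0],
    [0.75,0,0,0,0],
    [0.75,0,0,0,0],
  ],
)

```text
time: 9.93
tool_pos: [0.4702, -0.0027, 0.1877]
tool_rot: [0.592, 0.806, -0.0, -0.0]
contact_force: [-0.3, -1.1, 0.5]
grip_width: 0.0641
gripper_force: 0.0
```

Run:
```python
from h import *
st=robot.get_state(); print(st['tool_pos'],st['contact_force'])
a=snap('wrist','w3')['color']; b=snap('scene','s3')['color'][180:365,220:450]
cv2.imwrite('pics/m3.png',np.hstack([cv2.resize(a,(400,300)),cv2.resize(b,(400,322),interpolation=2)[:300]])[:,:,::-1])
```

```text
[ 0.47023165 -0.00268884  0.18769881] [-0.27726019 -1.06957221  0.48576846]
```

View pics/m3.png

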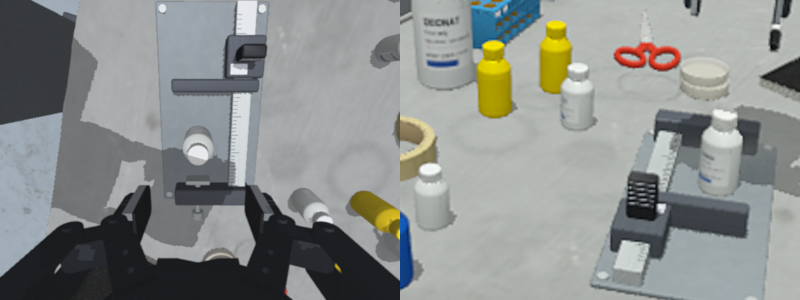

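The bottle stands upright and free at the nest. I'll turn and go down round the fin with the fingers open.

drive_tool(
  plan=[
    [0.75,0.0031,0.0153,0,-0.1047],
    [0.75,0.0031,0.0153,0,-0.1047],
    [0.75,0.0031,0.0153,0,-0.1047],
    [0.75,0.0031,0.0153,0,-0.1047],
    [0.75,0.0031,0.0153,0,-0.1047],
    [0.75,0.0031,0.0153,0,-0.1047],
    [0.75,0.0031,0.0153,0,-0.1047],
    [0.75,0.0031,0.0153,0,-0.1047],
    [0.75,0.0031,0.0153,0,-0.1047],
    [0.75,0.0031,0.0153,0,-0.1047],
    [0.75,0,0,0,0],
    [0.75,0,0,0,0],
  ],
)

```text
time: 11.52
tool_pos: [0.4935, 0.1117, 0.1878]
tool_rot: [0.988, 0.153, -0.0, 0.0]
contact_force: [0.4, -0.5, 0.3]
grip_width: 0.0643
gripper_force: 0.0
```

Run:
```python
from h import *
st=robot.get_state(); print(st['tool_pos'],R.from_quat(st['tool_rot']).as_matrix().round(3),st['joints'].round(2),st['contact_force'])
s=snap('wrist','w4'); print(proj(s,(.4935,.112,.075)),proj(s,(.4935,.112,.034)))
```

```text
[0.49354025 0.11167739 0.18781009] [[ 0.953  0.302 -0.001]
 [ 0.302 -0.953 -0.   ]
 [-0.001 -0.    -1.   ]] [ 0.1   0.4   1.7  -0.    1.04  1.37] [ 0.41421387 -0.50711307  0.27633733]
[315.34298846 241.99752086] [315.55301276 227.70406455]
```

View pics/w4.png

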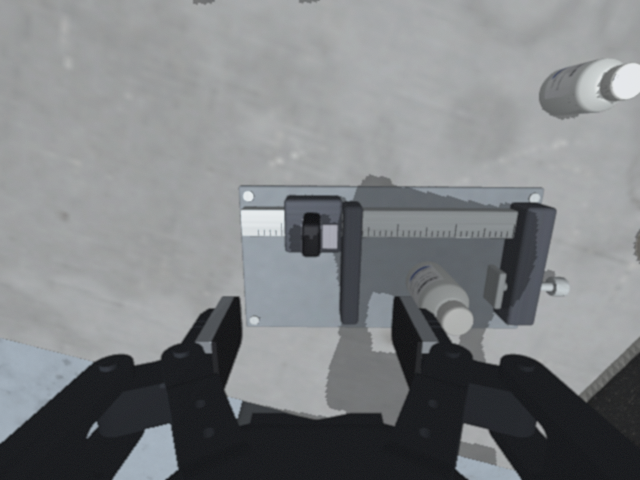

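The fin top is at (312,240) against a predicted (315,242), so it's centred between the fingers and the bottle is clear of their path. I'll go down and grip.

drive_tool(
  plan=[
    [0.75,0,0,-0.03,0],
    [0.75,0,0,-0.04,0],
    [0.75,0,0,-0.04,0],
    [0.75,0,0,-0.04,0],
    [0.75,0,0,-0.0287,0],
    [0.75,0,0,0,0],
    [0.75,0,0,0,0],
    [0.4,0,0,0,0],
    [0.4,0,0,0,0],
    [0.4,0,0,0,0],
    [0,0,0,0,0],
    [0,0,0,0,0],
    [0,0,0,0,0],
    [0,0,0,0,0],
    [0,0,0,0,0],
    [0,0,0,0,0],
  ],
)

```text
time: 13.58
tool_pos: [0.4939, 0.112, 0.0545]
tool_rot: [0.989, 0.151, 0.0, -0.0]
contact_force: [-1.0, 0.3, 6.1]
grip_width: 0.0132
gripper_force: 58.4
```

Run:
```python
from h import *
st=robot.get_state(); print(st)
```

```text
{'time': 13.575, 'joints': array([1.05094101e-01, 6.07308683e-01, 1.82124301e+00, 6.96033737e-05,
       7.12782821e-01, 1.37281426e+00]), 'qvel': array([-0.00010579,  0.00096436, -0.00056328, -0.00281048, -0.00153548,
       -0.00222325]), 'effort': array([ -0.10073996, -75.27265549, -18.21217597,  -0.15774479,
        -0.42102277,  -0.14385869]), 'tool_pos': array([0.49389832, 0.11204324, 0.05451056]), 'tool_rot': array([ 9.88544025e-01,  1.50932744e-01,  1.29985296e-04, -1.67448613e-05]), 'contact_force': array([-0.98493895,  0.27357697,  6.11307614]), 'wrist_torque': array([-0.03390375,  0.25301437, -0.17659067]), 'gripper_force': 58.41660439968109, 'grip_width': 0.013201292382354972}
```

drive_tool(
  plan=[
    [0,0.0008,-0.00255,0,0],
    [0,0.0016,-0.0051,0,0],
    [0,0.0016,-0.0051,0,0],
    [0,0.0016,-0.0051,0,0],
    [0,0.0016,-0.0051,0,0],
    [0,0.0016,-0.0051,0,0],
    [0,0.0016,-0.0051,0,0],
    [0,0.0016,-0.0051,0,0],
    [0,0.0016,-0.0051,0,0],
    [0,0.0008,-0.00255,0,0],
    [0,0,0,0,0],
    [0,0,0,0,0],
  ],
)

```text
time: 15.08
tool_pos: [0.5046, 0.0775, 0.0545]
tool_rot: [0.989, 0.151, -0.0, 0.0]
contact_force: [-1.6, -0.8, 7.4]
grip_width: 0.0134
gripper_force: 58.5
```

drive_tool(
  plan=[
    [0,0.0004,-0.0013,0,0],
    [0,0.0008,-0.00255,0,0],
    [0,0.0008,-0.00255,0,0],
    [0,0.0008,-0.00255,0,0],
    [0,0.0008,-0.00255,0,0],
    [0,0.0008,-0.00255,0,0],
    [0,0.0008,-0.00255,0,0],
    [0,0.0008,-0.00255,0,0],
    [0,0.0008,-0.00255,0,0],
    [0,0.0008,-0.00255,0,0],
    [0,0.0008,-0.00255,0,0],
    [0,0.0008,-0.00255,0,0],
    [0,0.0004,-0.0013,0,0],
  ],
)

```text
time: 16.7
tool_pos: [0.5116, 0.0546, 0.0545]
tool_rot: [0.989, 0.151, -0.0, -0.0]
contact_force: [-2.8, -0.1, 8.4]
grip_width: 0.0134
gripper_force: 58.7
```

Run:
```python
from h import *
from fit import G
st=robot.get_state(); print(st['time'],'fin G',G(st['tool_pos']),'Fg',R.from_rotvec([0,0,-.303]).apply(st['contact_force']).round(2))
a=snap('wrist','w5')['color']; b=snap('scene','s5')['color'][180:365,220:450]
cv2.imwrite('pics/m5.png',np.hstack([cv2.resize(a,(400,300)),cv2.resize(b,(400,322),interpolation=2)[:300]])[:,:,::-1])
```

```text
caps
[0.65863577 0.06896675 0.08013127]
[ 0.65737806 -0.0495508   0.06839644]
[0.6699391  0.18121519 0.05700295]
fin top [0.49355245 0.11369204 0.07191121]
pad top [ 0.48777804 -0.05884321  0.03267163]
gauge x y z yaw [ 0.48123478  0.03725929 -0.00350293  0.30300176] res [-0.8  0.9 -0.7 -0.5  1.2 -0.8  0.5 -0.3  0.7 -0.4 -0.6  0.2  0.1  1.1]
16.7 fin G [0.03418097 0.00744751] Fg [-2.66  0.78  8.37]
```

View pics/m5.png

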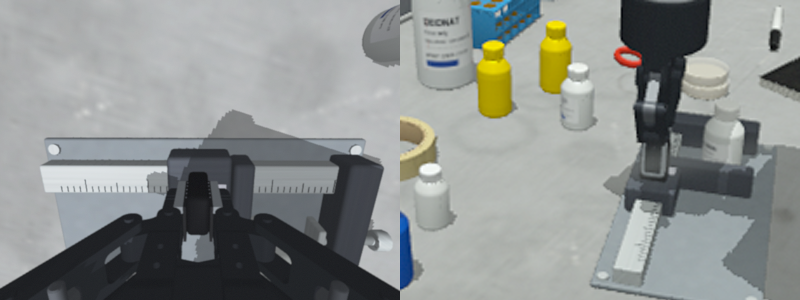

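The bottle is upright and the jaw is pushing it along, with only the drag (about 0.8 N) felt. About 22 mm is left to the pad.

drive_tool(
  plan=[
    [0,0.0004,-0.0013,0,0],
    [0,0.0008,-0.00255,0,0],
    [0,0.0008,-0.00255,0,0],
    [0,0.0008,-0.00255,0,0],
    [0,0.0008,-0.00255,0,0],
    [0,0.0008,-0.00255,0,0],
    [0,0.0008,-0.00255,0,0],
    [0,0.0008,-0.00255,0,0],
    [0,0.0004,-0.0013,0,0],
  ],
)

```text
time: 17.92
tool_pos: [0.5164, 0.0392, 0.0545]
tool_rot: [0.989, 0.151, -0.0, -0.0]
contact_force: [-2.2, 0.6, 8.0]
grip_width: 0.0132
gripper_force: 58.7
```

drive_tool(
  plan=[
    [0,0.0004,-0.00127,0,0],
    [0,0,0,0,0],
  ],
)

```text
time: 18.18
tool_pos: [0.5167, 0.0382, 0.0545]
tool_rot: [0.989, 0.151, -0.0, -0.0]
contact_force: [-2.9, -1.1, 7.0]
grip_width: 0.0131
gripper_force: 58.7
```

drive_tool(
  plan=[
    [0,0.0004,-0.00127,0,0],
    [0,0,0,0,0],
  ],
)

```text
time: 18.42
tool_pos: [0.517, 0.0373, 0.0545]
tool_rot: [0.989, 0.151, -0.0, -0.0]
contact_force: [-2.6, -1.6, 9.0]
grip_width: 0.0133
gripper_force: 58.7
```

drive_tool(
  plan=[
    [0,0.0004,-0.00127,0,0],
    [0,0,0,0,0],
  ],
)

```text
time: 18.68
tool_pos: [0.5172, 0.0364, 0.0545]
tool_rot: [0.989, 0.151, -0.0, -0.0]
contact_force: [-2.9, -0.1, 8.4]
grip_width: 0.013
gripper_force: 58.8
```

drive_tool(
  plan=[
    [0,0.0002,-0.00064,0,0],
    [0,0,0,0,0],
  ],
)

```text
time: 18.92
tool_pos: [0.5173, 0.0361, 0.0545]
tool_rot: [0.989, 0.151, -0.0, -0.0]
contact_force: [-3.4, 1.5, 8.9]
grip_width: 0.0134
gripper_force: 58.8
```

drive_tool(
  plan=[
    [0,0.0002,-0.00064,0,0],
    [0,0,0,0,0],
  ],
)

```text
time: 19.18
tool_pos: [0.5174, 0.0357, 0.0545]
tool_rot: [0.989, 0.151, -0.0, -0.0]
contact_force: [-3.0, 3.6, 8.8]
grip_width: 0.0133
gripper_force: 58.9
```

drive_tool(
  plan=[
    [0,0.0002,-0.00064,0,0],
    [0,0,0,0,0],
  ],
)

```text
time: 19.42
tool_pos: [0.5176, 0.0353, 0.0545]
tool_rot: [0.989, 0.151, -0.0, -0.0]
contact_force: [-3.9, 4.7, 8.3]
grip_width: 0.0133
gripper_force: 59.0
```

drive_tool(
  plan=[
    [0,0.0002,-0.00064,0,0],
    [0,0,0,0,0],
  ],
)

```text
time: 19.68
tool_pos: [0.5177, 0.035, 0.0545]
tool_rot: [0.989, 0.151, -0.0, -0.0]
contact_force: [-3.6, 5.8, 8.5]
grip_width: 0.0131
gripper_force: 59.0
```

Contact has been made and the force is rising steadily, which puts the nip at about 5 N. I'll hold and average the force.

drive_tool(
  plan=[
    [0,0,0,0,0],
    [0,0,0,0,0],
    [0,0,0,0,0],
    [0,0,0,0,0],
  ],
)

```text
time: 20.18
tool_pos: [0.5177, 0.035, 0.0545]
tool_rot: [0.989, 0.151, -0.0, -0.0]
contact_force: [-4.1, 7.4, 9.6]
grip_width: 0.0135
gripper_force: 59.0
```

Run:
```python
from h import *
F=[]
for i in range(8):
    s=snap('wrist','w6'); F.append(R.from_rotvec([0,0,-.303]).apply(robot.get_state()['contact_force']))
print(np.mean(F,0).round(2),np.std(F,0).round(2))
b=snap('scene','s6')['color'][180:365,220:450]
cv2.imwrite('pics/m6.png',np.hstack([cv2.resize(s['color'],(400,300)),cv2.resize(b,(400,322),interpolation=2)[:300]])[:,:,::-1])
```

```text
[-1.5   7.36  9.42] [0.48 0.33 0.32]
```

View pics/m6.png

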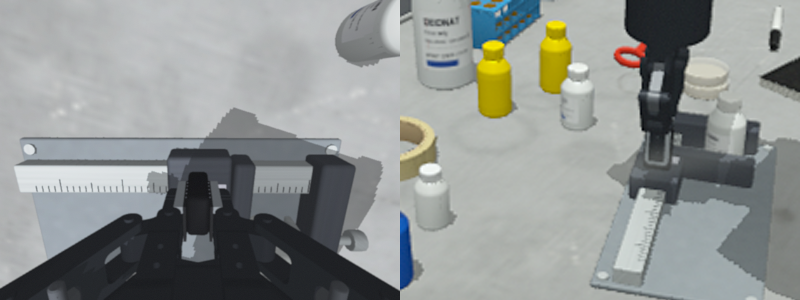

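The bottle is upright against the pad. The force along the gauge's y axis is 7.4 N including drag, so I'll ease back slightly to keep margin on the lean.

drive_tool(
  plan=[
    [0,-0.00015,0.0005,0,0],
    [0,0,0,0,0],
    [0,0,0,0,0],
    [0,0,0,0,0],
    [0,0,0,0,0],
  ],
)

```text
time: 21.25
tool_pos: [0.5176, 0.0353, 0.0545]
tool_rot: [0.989, 0.151, -0.0, -0.0]
contact_force: [-3.8, 5.4, 8.4]
grip_width: 0.0133
gripper_force: 58.9
```

Run:
```python
from h import *
F=[]
for i in range(8):
    s=snap('wrist','w7'); F.append(R.from_rotvec([0,0,-.303]).apply(robot.get_state()['contact_force']))
print(np.mean(F,0).round(2),np.std(F,0).round(2))
```

```text
[-1.93  6.19  9.47] [0.32 0.23 0.32]
```

drive_tool(
  plan=[
    [0,-0.00015,0.0005,0,0],
    [0,0,0,0,0],
    [0,0,0,0,0],
    [0,0,0,0,0],
    [0,0,0,0,0],
  ],
)

```text
time: 22.28
tool_pos: [0.5175, 0.0356, 0.0545]
tool_rot: [0.989, 0.151, -0.0, -0.0]
contact_force: [-3.7, 4.6, 8.4]
grip_width: 0.013
gripper_force: 58.9
```

Run:
```python
from h import *
F=[]
for i in range(8):
    s=snap('wrist','w7'); F.append(R.from_rotvec([0,0,-.303]).apply(robot.get_state()['contact_force']))
print(np.mean(F,0).round(2),np.std(F,0).round(2))
```

```text
[-2.05  5.14  9.14] [0.28 0.46 0.33]
```

The nip is now about 4.5–5 N. I'll open evenly and rise clear.

drive_tool(
  plan=[
    [0.3,0,0,0,0],
    [0.4,0,0,0,0],
    [0.5,0,0,0,0],
    [0.5,0,0,0,0],
    [0.5,0,0,0,0],
    [0.5,0,0,0.02,0],
    [0.5,0,0,0.04,0],
    [0.5,0,0,0.05,0],
    [0.5,0,0,0.05,0],
    [0.5,0,0,0.04,0],
    [0.5,-0.04,0.06,0.03,0],
    [0.5,-0.04,0.06,0,0],
    [0.5,-0.04,0.06,0,0],
    [0.5,0,0,0,0],
    [0.5,0,0,0,0],
  ],
)

```text
time: 24.55
tool_pos: [0.4281, 0.1702, 0.2275]
tool_rot: [0.988, 0.151, 0.001, 0.0]
contact_force: [0.0, -0.4, -0.7]
grip_width: 0.043
gripper_force: 0.0
```

Run:
```python
from h import *
st=robot.get_state(); print(st['time'],st['tool_pos'],st['contact_force'])
a=snap('wrist','w8')['color']; b=snap('scene','s8')['color'][180:365,220:450]
c=snap('top','t8')['color'][185:350,230:405]
cv2.imwrite('pics/m8.png',np.hstack([cv2.resize(a,(400,300)),cv2.resize(b,(400,322),interpolation=2)[:300]])[:,:,::-1])
m=np.zeros((600,800,3),np.uint8); m[:300]=cv2.imread('pics/m8.png'); m[300:,:318]=cv2.resize(c,(318,300),interpolation=2)[:,:,::-1]
w=cv2.resize(a[100:380,150:550],(428,300),interpolation=2); m[300:,340:768]=w[:,:,::-1]
cv2.imwrite('pics/m8.png',m)
```

```text
24.55 [0.42812481 0.17024164 0.22752128] [ 0.03897516 -0.41404062 -0.66974277]
```

View pics/m8.png

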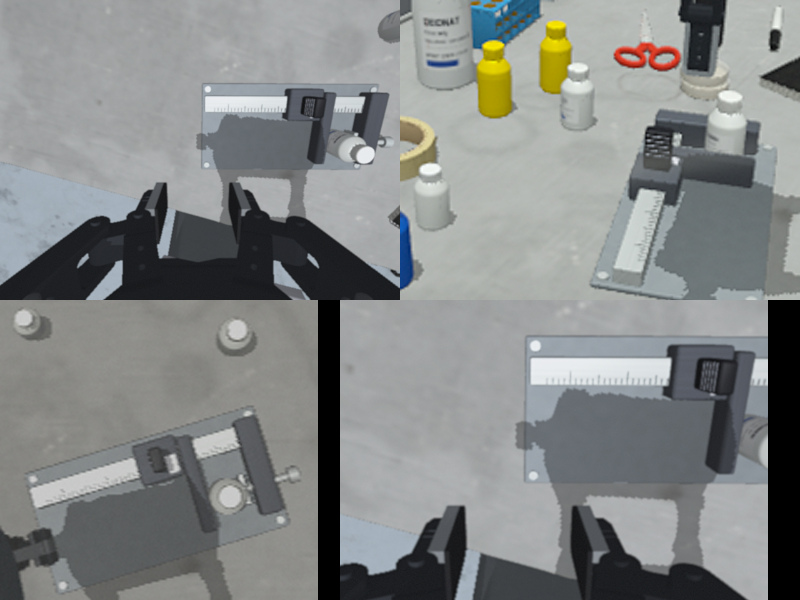

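The final view shows the bottle upright between the jaw and the pad, with the other bottles and dishes untouched. The arm is clear. I'll check for creep, then hand in.

Run:
```python
from h import *
a=load('s8')['color'].astype(float)
for i in range(10): b=robot.snapshot('scene')['color'].astype(float)
print('diff',abs(a-b)[180:365,220:500].max())
if abs(a-b)[180:365,220:500].max()<60: print(robot.sign_off())
```

```text
diff 76.0
```

Run:
```python
from h import *
a=load('s8')['color'].astype(float)
b=robot.snapshot('scene')['color'].astype(float); c=robot.snapshot('scene')['color'].astype(float)
for n,d in(('old-new',abs(a-b).max(2)),('new-new',abs(c-b).max(2))):
    v,u=np.where(d>25); print(n,len(v),list(zip(u,v,d[v,u]))[:25])
```

```text
old-new 747 [(np.int64(371), np.int64(2), np.float64(36.0)), (np.int64(372), np.int64(2), np.float64(30.0)), (np.int64(373), np.int64(2), np.float64(33.0)), (np.int64(374), np.int64(2), np.float64(29.0)), (np.int64(386), np.int64(2), np.float64(30.0)), (np.int64(374), np.int64(3), np.float64(28.0)), (np.int64(375), np.int64(3), np.float64(40.0)), (np.int64(376), np.int64(3), np.float64(41.0)), (np.int64(377), np.int64(3), np.float64(46.0)), (np.int64(378), np.int64(3), np.float64(65.0)), (np.int64(379), np.int64(3), np.float64(61.0)), (np.int64(380), np.int64(3), np.float64(61.0)), (np.int64(381), np.int64(3), np.float64(63.0)), (np.int64(382), np.int64(3), np.float64(61.0)), (np.int64(383), np.int64(3), np.float64(62.0)), (np.int64(384), np.int64(3), np.float64(72.0)), (np.int64(385), np.int64(3), np.float64(70.0)), (np.int64(386), np.int64(3), np.float64(28.0)), (np.int64(366), np.int64(12), np.float64(38.0)), (np.int64(460), np.int64(12), np.float64(32.0)), (np.int64(366), np.int64(13), np.float64(61.0)), (np.int64(459), np.int64(26), np.float64(45.0)), (np.int64(460), np.int64(28), np.float64(31.0)), (np.int64(364), np.int64(32), np.float64(28.0)), (np.int64(365), np.int64(33), np.float64(78.0))]
new-new 10 [(np.int64(395), np.int64(133), np.float64(28.0)), (np.int64(402), np.int64(134), np.float64(30.0)), (np.int64(459), np.int64(302), np.float64(41.0)), (np.int64(444), np.int64(314), np.float64(26.0)), (np.int64(369), np.int64(323), np.float64(29.0)), (np.int64(476), np.int64(340), np.float64(43.0)), (np.int64(477), np.int64(340), np.float64(26.0)), (np.int64(480), np.int64(340), np.float64(32.0)), (np.int64(446), np.int64(348), np.float64(40.0)), (np.int64(386), np.int64(359), np.float64(32.0))]
```

The difference came from the arm and its shadow settling after the move. The caliper and bottle are still, so I'm handing in.

```bash
python3 -c "
from bench import robot
print(robot.sign_off())"
```

```text
the job is handed in; nothing more can be done
None
```

The job is handed in with no verdict returned: the tallest bottle stands upright against the pad with the jaw closed on it, at about 4.5–5 N by wrist force before I released the fin (not measurable after), and the other bottles and dishes looked undisturbed.

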